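Lock the grip roller on the hand-therapy table

ROBOT

A 6-joint arm with a two-finger parallel gripper is mounted at the origin on the work surface. World frame = base frame: x ahead of the robot, y to its left, z up, the work surface at z = 0. Lengths are in m, angles in degrees, forces in N, time in s.
With the tool pointing down it reaches from about 0.4 to 0.825 m from the base axis. Payload 7 kg.
Tool frame: the origin (TCP) lies midway between the tips of the shut fingers; the grasp point (between the pads) lies 19 mm behind it (r.grasp_offset is the distance from the TCP to the grasp point, in m); z points along the fingers, x is the direction in which the jaws open and shut, and the axes are right-handed (so a half turn about z gives the same grasp; the last joint's range is limited). The gripper opens to 88 mm and grips with 3 to 60 N. Pads are 19 mm wide; open, the fingers measure 130 mm over their backs; the gripper's body (78 mm by 193 mm) begins 47 mm behind the grasp point.
Start: joints at [81.939, 20.546, 0.682, 0, -70.136, -16.507], TCP at [0.281, 0.614, 0.227] pointing down, gripper open.
Joint ranges: [-176.03, 176.03], [-82.01, 121.73], [-58.28, 71.71], [-173.87, 95.51], [-174.79, -0.11], [-173.66, 173.66]. Speed limits (degrees/s): [136.94, 136.94, 172.46, 180, 180, 180].

INTERFACE

Orientations are given as [roll, pitch, yaw] about the fixed x, y, z axes, in that order (R = Rz(yaw) Ry(pitch) Rx(roll)).
In Python, from plant import r gives the robot as it stands.
- The arm moves only by the tool step_arm, never from a script. Its argument "deltas" is a list of rows, each a list of 7 numbers: the turn, a rotation vector about the tool's x, y, z in rad, then the shift along the tool's x, y, z in mm, then the opening, from -1 (shut) to 1 (fully open), so that 0 is half open. In form: [[ax, ay, az, x, y, z, grip], ...]. A call has 1 to 10 rows; each row shifts and turns the pose as measured when the row begins, along the tool's axes as they then stand; what a row does not reach is not made up. A row lasts 1/10 s, in which the tool goes at most 50 mm and 8.59 degrees, less where a joint would pass 70% of its speed; a pose out of reach is approached as far as the arm can. A call with a gripper value outside its range is refused whole. The fingers move at their own pace and stop on an object; "squeeze" is the grip in N (left out, the last holds). Time passes only in rows, so rows that do not move let the fingers close. It gives the time, the measured TCP pose, the force and the opening at its end, in the units of the state.
- r.get_state(): the state, without advancing time (a new reading comes with each control period).
- r.capture(name): name is "scene" or "side" or "wrist"; returns the picture (384x512x3 uint8, red, green, blue); there is no depth.
- r.camera_info(name): a dict with "vertical_fov" (degrees; the focal length in pixels is half the picture's height over the tangent of half this angle, whatever the lens; pixels are square), "cx", "cy" (the principal point, pixels), "view" (4x4, takes a point from world to camera coordinates). Camera axes: x right, y down, z forward; pixel columns grow to the right and rows downward; lengths in m; the calibration is good to about 2 mm. A picture is of the moment at which its call begins: read the wrist's pose just before it. camera_info takes no time and is no camera call; for the wrist camera it gives the pose at the moment of the call.
- r.close_job(): hands the job in, once; it reports no verdict.
The state is a dict: "time_s": time; "joints": joint angles; "qd": joint speeds; "joint_torque": joint torques, N m; "tcp_pos": TCP position; "eef_rot": TCP orientation; "contact_force": force on the tool from outside, world axes, zero at the start; "moment": the same for the moment, N m; "gripper_width": finger opening in m.
Only numpy, scipy, OpenCV 4.12 (cv2) and the standard library are available. Lean on these libraries where they do the work, as an engineer would, in place of code of your own. Each camera call takes 0.05 s, during which the arm holds its last target.

TASK

Lock the wooden grip roller in its holder on the exercise table: with the outside of a finger push the steel strap by its yellow tab, all the way over the roller to its stop, and then push the red cam lever fully down. Only push; leave the roller lying in its rests, leave the weights and other loose things standing where they are, and move clear at the end.

Things in the scene. Friction and masses are not known exactly. Their poses are not given: they have to be found in the camera images.
- fixture: wooden base plate of the clamp, 170 x 220 x 12 mm, fixed to the table; origin at the centre of its underside, z up. In its frame: the roller lies along x at y = +20 mm, the strap's pivot is a vertical post at x = 0, y = +75 mm, the red lever's hinge is at x = 0, y = -75 mm. +x of the plate points roughly away from the robot (within 0.45 rad)
- strap (a joint): angle of the flat steel clamp strap about its vertical post, rad. 0 = fully over: the strap lies across the roller along the plate's -y direction, against the stop pin, its end under the lever's cam. Positive = swung open towards the plate's +x (at 1.57 it points along +x); it starts open at 1.05 to 1.6 (travel ends at 1.8). Friction holds it where it is left; about 1.5 N at the tab moves it
- strap_pivot (a point): point on the axis of the strap's post at the height of the strap's top face, 51 mm above the table (a 20 mm wide nut stands 8 mm above it); frame parallel to the plate's
- strap_tab (a point): centre of the yellow upright tab on the strap, 105 mm from the pivot, 69 mm above the table; turns with the strap. The tab is a plate 8 mm thick (this frame's x), 36 mm wide (y, along the strap) and 36 mm high (z), standing on the strap's top face, 51 to 87 mm above the table. Push it towards this frame's -x to close the strap. The strap is 28 mm wide, 5 mm thick, its underside 3 mm above the roller, its end 155 mm from the pivot
- lever (a joint): angle of the red cam lever about its level hinge, rad. 0 = upright; grows as it is pushed over and down towards the plate's +x; 1.5 = fully down on its stop, nearly level. It starts at 0 to 0.4. Friction holds it where it is left; about 3 to 4 N near its end moves it. There is no spring
- lever_hinge (a point): point on the lever's hinge axis (the axis lies along the plate's y), 64 mm above the table; frame parallel to the plate's
- lever_tip (a point): the free end of the red lever, at the middle of its width, 70 mm from the hinge axis; turns with the lever, its z points along the lever away from the hinge, its x is the way the lever moves when pushed down. The red paddle is 22 mm wide (y), 10 mm thick (x) and covers the last 40 mm
- roller_mid (a point): centre of the loose wooden grip roller, 28 mm diameter, 150 mm long along its x, lying in two wooden rests on the plate, centre 29 mm and top 43 mm above the table. It stays where it lies
- weight1_mid (a point): white round weight (52 mm diameter, 24 mm high) with an upright 12 mm steel stem, 66 mm high in all; loose bystander, leave it alone; this point is at its centre, 33 mm above the table
- weight2_mid (a point): white round weight (52 mm diameter, 24 mm high) with an upright 12 mm steel stem, 66 mm high in all; loose bystander, leave it alone; this point is at its centre, 33 mm above the table
- weight3_mid (a point): white round weight (52 mm diameter, 24 mm high) with an upright 12 mm steel stem, 66 mm high in all; loose bystander, leave it alone; this point is at its centre, 33 mm above the table
- cone_mid (a point): blue plastic cone, 48 mm at the foot, 24 mm at the top, 80 mm high; loose bystander, leave it alone; this point is at its centre, 40 mm above the table
- ring_mid (a point): green plastic ring lying flat, 70 mm outside, 44 mm inside, 18 mm high; loose bystander, leave it alone; this point is at its centre, 9 mm above the table
- pegblock_mid (a point): dark wooden block 50 x 50 x 30 mm with a light wooden peg 16 mm thick, 80 mm high in all; loose bystander, leave it alone; this point is 40 mm above the table on its axis
There are look-alikes about, which are no part of the job. What is meant by the part that bears roller_mid is not turquoise, and is the larger of those in its own colour.

How it is judged:
By the outcome, as a careful person would: the job done as asked, in the order asked, and still so for the second after the job is handed in, with the robot touching nothing.
It also fails if it takes over 54 s, if anything falls off the work surface, if the arm or the gripper's body presses on something with over 40 N, if the wrist force passes 120 N, or if a joint passes its speed limit or range.

## Working session

There is one attempt and no reset: what is moved stays moved. The work goes in short steps, Python scripts to look and compute and a tool call to move; the robot and the scene stay as the last step left them, time stands still between calls to the robot, and variables do not carry over. Pictures are saved under pics/ and viewed, and the job is handed in when it is done.

Besides the shell and the picture viewer there is one more tool, called after ">>>" by a JSON object that holds its "op" and its "data", one argument or row to a line. step_arm: Moves the arm, as the interface text tells. Its arguments: {"type":"object","properties":{"deltas":{"type":"array","items":{"type":"array","items":{"type":"number"}}},"squeeze":{"type":"number"}},"required":["deltas"]}

```bash
mkdir -p pics; python3 - <<'E'
from plant import r
import cv2
print(r.get_state())
for n in ("scene","side","wrist"):
    i=r.camera_info(n); print(n,i)
    im=r.capture(n); cv2.imwrite(f"pics/{n}0.png",im[...,::-1])
E
```

```text
{'time_s': 0.0, 'joints': array([ 8.19391818e+01,  2.05905222e+01,  6.33093042e-01, -2.05329316e-02,
       -7.01340673e+01, -1.65077330e+01]), 'qd': array([-0.02307482,  0.05977636,  0.0194444 , -0.03516207, -0.00562117,
       -0.00864318]), 'joint_torque': array([ 5.09600013e-04, -5.82728112e+01,  2.93059874e+01,  6.99730039e+00,
        6.95429437e-03, -1.84238720e-04]), 'tcp_pos': array([0.28046273, 0.61344009, 0.22562651]), 'eef_rot': array([-1.79992506e+02, -9.32101372e-02, -1.14575550e+02]), 'contact_force': array([-0.32202916, -0.38345662,  0.20834031]), 'moment': array([ 0.01335855, -0.01402564,  0.0104976 ]), 'gripper_width': 0.087614873651338}
scene {'vertical_fov': 45.371257785855555, 'cx': 257.5074979260166, 'cy': 193.0616485682605, 'view': array([[-0.47782206,  0.87831868,  0.01556807,  0.18722852],
       [ 0.62836977,  0.35412203, -0.69263917, -0.30147686],
       [-0.61387092, -0.32117577, -0.72111623,  1.57735322],
       [ 0.        ,  0.        ,  0.        ,  1.        ]])}
side {'vertical_fov': 47.14633649467405, 'cx': 258.64270291081596, 'cy': 187.59961826674092, 'view': array([[ 0.97355748, -0.22836037, -0.00611327, -0.4926055 ],
       [-0.14342426, -0.59018658, -0.79442387,  0.21876325],
       [ 0.17780696,  0.77429409, -0.60733298,  0.87398288],
       [ 0.        ,  0.        ,  0.        ,  1.        ]])}
wrist {'vertical_fov': 59.52271804355669, 'cx': 254.04137014141432, 'cy': 192.8453253797275, 'view': array([[-0.4155351 , -0.90957248,  0.0029137 ,  0.67355695],
       [-0.86779214,  0.3974036 ,  0.29834071, -0.03673185],
       [-0.27252041,  0.12144255, -0.95445499,  0.39046011],
       [ 0.        ,  0.        ,  0.        ,  1.        ]])}
```

View pics/scene0.png

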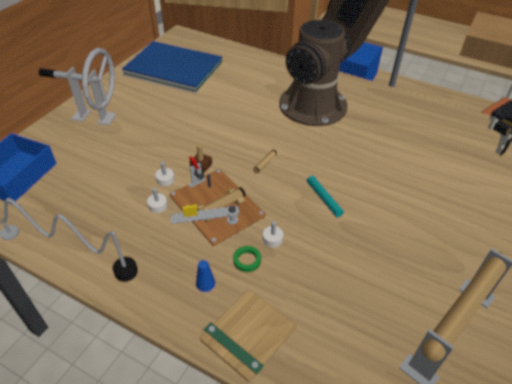

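View pics/side0.png

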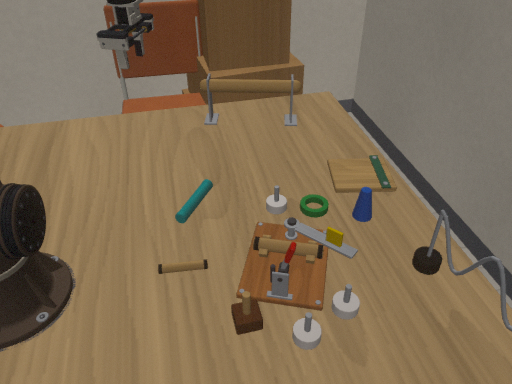

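View pics/wrist0.png

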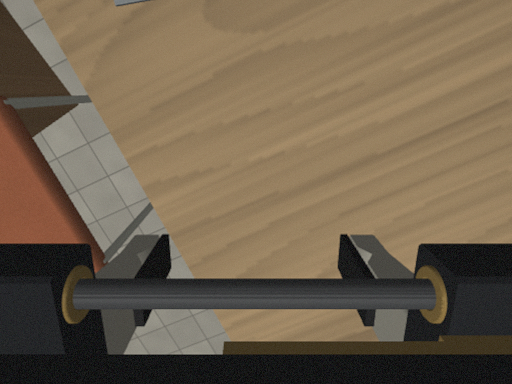

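```bash
python3 - <<'E'
import cv2
a=cv2.imread("pics/scene0.png")[130:310,130:330]; b=cv2.imread("pics/side0.png")[170:360,140:400]
cv2.imwrite("pics/sc.png",cv2.resize(a,None,fx=3.3,fy=3.3,interpolation=cv2.INTER_CUBIC))
cv2.imwrite("pics/sd.png",cv2.resize(b,None,fx=3,fy=3,interpolation=cv2.INTER_CUBIC))
E
```

```text
(no output)
```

View pics/sc.png

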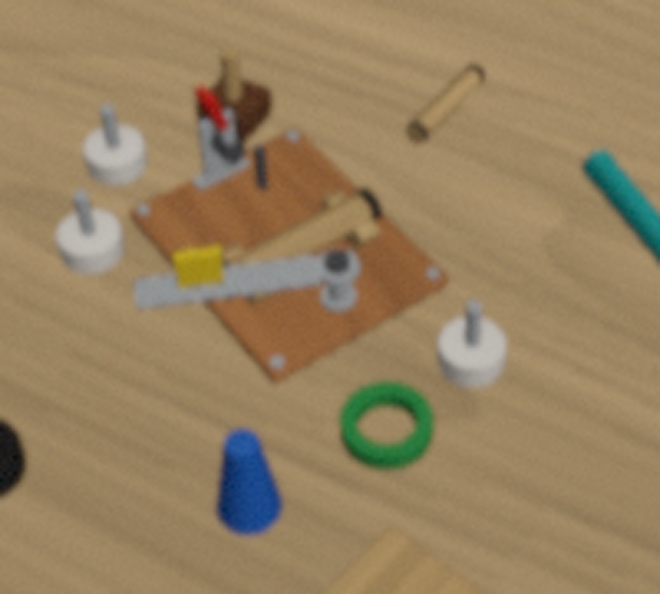

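View pics/sd.png

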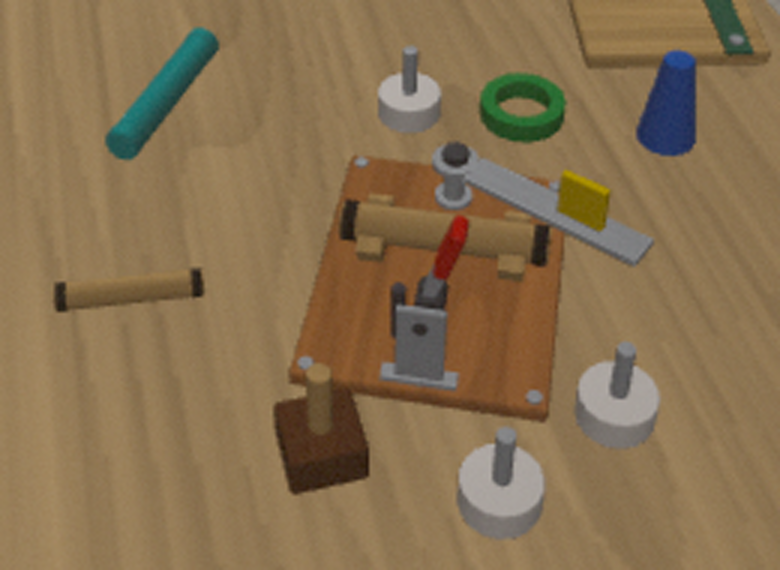

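```bash
cat > h.py <<'E'
import numpy as np
from plant import r
def ray(n,u,v,info=None):
    i=info or r.camera_info(n); V=i["view"]; f=192/np.tan(np.radians(i["vertical_fov"]/2))
    d=V[:3,:3].T@np.array([(u-i["cx"])/f,(v-i["cy"])/f,1]); o=-V[:3,:3].T@V[:3,3]; return o,d
def onz(n,u,v,z,info=None):
    o,d=ray(n,u,v,info); return o+d*(z-o[2])/d[2]
def tri(p,q):
    A=[];b=[]
    for n,u,v in (p,q):
        o,d=ray(n,u,v); d/=np.linalg.norm(d); P=np.eye(3)-np.outer(d,d); A.append(P); b.append(P@o)
    return np.linalg.lstsq(np.vstack(A),np.hstack(b),rcond=None)[0]
def proj(n,X,info=None):
    i=info or r.camera_info(n); V=i["view"]; f=192/np.tan(np.radians(i["vertical_fov"]/2))
    c=V[:3,:3]@X+V[:3,3]; return f*c[:2]/c[2]+[i["cx"],i["cy"]]
E
python3 - <<'E'
from h import *
np.set_printoptions(precision=4,suppress=True)
S=lambda x,y:("side",140+x/3,170+y/3)
C=lambda x,y:("scene",130+x/3.3,130+y/3.3)
sd=[onz(*S(*p),.0125) for p in [(361,162),(305,363),(535,397),(557,187)]]
sc=[onz(*C(*p),.0125) for p in [(433,273),(293,135),(142,210),(277,362)]]
print("side screws",sd,np.mean(sd,0));print("scene",sc,np.mean(sc,0))
for n,l in(("sd",sd),("sc",sc)):
    e=(l[3]-l[0]+l[2]-l[1])[:2]; g=(l[0]-l[1]+l[3]-l[2])[:2]
    print(n,"yaw x",np.degrees(np.arctan2(e[1],e[0])),"y",np.degrees(np.arctan2(g[1],g[0]))-90,np.linalg.norm(e)/2,np.linalg.norm(g)/2)
print("tab",tri(S(583,201),C(198,266)),"nut top",tri(S(456,152),C(337,262)))
print("lever tip",tri(S(459,222),C(203,92)))
print("strap end z51",onz(*S(642,250),.05),onz(*C(137,295),.05))
for nm,a,b,z in [("w near",(410,50),(474,305),.066),("wA",(506,433),(107,107),.066),("wB",(626,348),(83,196),.066),("cone",(678,57),(242,437),.08),("peg",(319,370),(232,55),.08)]:
    print(nm,onz(*S(*a),z),onz(*C(*b),z))
E
```

```text
side screws [array([0.5293, 0.0817, 0.0125]), array([ 0.448 , -0.1007,  0.0125]), array([ 0.5858, -0.1619,  0.0125]), array([0.6671, 0.0195, 0.0125])] [ 0.5576 -0.0404  0.0125]
scene [array([0.5284, 0.0852, 0.0125]), array([ 0.4468, -0.0975,  0.0125]), array([ 0.5855, -0.1587,  0.0125]), array([0.6659, 0.0245, 0.0125])] [ 0.5566 -0.0366  0.0125]
sd yaw x -24.137352185842055 y -24.066219687721585 0.15101273842231894 0.19921077619753785
sc yaw x -23.82318353835211 y -23.876461607207276 0.15093848748486 0.20009439672055018
tab [ 0.6538 -0.0514  0.0677] nut top [0.5885 0.0317 0.0543]
lever tip [ 0.5445 -0.1132  0.1317]
strap end z51 [ 0.6847 -0.0898  0.05  ] [ 0.6872 -0.0846  0.05  ]
w near [0.5842 0.1436 0.066 ] [0.5835 0.148  0.066 ]
wA [ 0.5433 -0.2208  0.066 ] [ 0.5412 -0.2187  0.066 ]
wB [ 0.6344 -0.1786  0.066 ] [ 0.6345 -0.1725  0.066 ]
cone [0.7774 0.0686 0.08  ] [0.7744 0.0695 0.08  ]
peg [ 0.446  -0.1625  0.08  ] [ 0.4471 -0.155   0.08  ]
```

Roller candidates in the side view are the wooden one in the rests (290,247), the small wooden one lying loose (183,267) and the turquoise one (195,200). The one in the rests fits: it isn't turquoise, it's the larger of the two wooden ones, and both crops confirm it. Screws at the plate corners give plate centre ≈ (0.557, -0.0385) and yaw ≈ -24.0°. The strap is at about 1.10 rad and the lever at about 0.27 rad.

```bash
cat >> h.py <<'E'
from scipy.spatial.transform import Rotation as Ro
PC=np.array([.557,-.0385,0]); PY=-24.0
RP=Ro.from_euler("z",PY,degrees=True).as_matrix()
def plate(X): return RP.T@(np.asarray(X)-PC)
def world(p): return RP@np.asarray(p)+PC
PIV=world([0,.075,0]); HIN=world([0,-.075,.064])
def status():
    s=r.get_state(); R=Ro.from_euler("xyz",s["eef_rot"],degrees=True)
    print("t %.2f tcp"%s["time_s"],s["tcp_pos"].round(4),"rpy",s["eef_rot"].round(1),"plate mm",(plate(s["tcp_pos"])*1e3).round(1),"F",s["contact_force"].round(1),"w",round(s["gripper_width"],3),"J",s["joints"].round(0)); return s,R
def goto(pos,Rt):
    s,R=status(); d=R.inv().apply(np.array(pos)-s["tcp_pos"])*1e3; w=(R.inv()*Rt).as_rotvec()
    print("shift mm",d.round(1),"rotvec",w.round(3))
def sweep_pose(th,rho,t,z,tilt=.26):
    u=RP@np.array([np.sin(th),-np.cos(th),0]); tg=RP@np.array([np.cos(th),np.sin(th),0])
    yaw=np.degrees(np.arctan2(-tg[1],-tg[0]))
    return PIV*[1,1,0]+rho*u+t*tg+np.array([0,0,z]), Ro.from_euler("xyz",[180,0,yaw],degrees=True)*Ro.from_rotvec([tilt,0,0])
E
python3 - <<'E'
from h import *
np.set_printoptions(suppress=True)
p,R=sweep_pose(1.10,.097,.045,.22,0); print(p); goto(p,R)
i=r.camera_info("wrist"); s,Rc=status(); V=i["view"]
print("cam in tool",Rc.inv().apply(-V[:3,:3].T@V[:3,3]-s["tcp_pos"]))
E
```

```text
[ 0.68354171 -0.01700533  0.22      ]
t 0.15 tcp [0.2805 0.6135 0.2258] rpy [-180.    -0.1 -114.6] plate mm [-517.8  483.2  225.8] F [ 0.3 -1.3 -0.2] w 0.088 J [ 82.  21.   1.  -0. -70. -17.]
shift mm [ 405.8 -628.7    6.5] rotvec [-0.    -0.001  0.461]
t 0.15 tcp [0.2805 0.6135 0.2258] rpy [-180.    -0.1 -114.6] plate mm [-517.8  483.2  225.8] F [ 0.3 -1.3 -0.2] w 0.088 J [ 82.  21.   1.  -0. -70. -17.]
cam in tool [ 0.00008007 -0.08122171 -0.1559374 ]
```

>>> {"op": "step_arm", "data": {
  "deltas": [
    [0,0,0,24,-37,0,-1],
    [0,0,0,24,-37,0,-1],
    [0,0,0,24,-37,0,-1],
    [0,0,0,24,-37,0,-1],
    [0,0,0,24,-37,0,-1],
    [0,0,0,24,-37,0,-1],
    [0,0,0,24,-37,0,-1],
    [0,0,0,24,-37,0,-1],
    [0,0,0,24,-37,0,-1],
    [0,0,0,24,-37,0,-1]
  ],
  "squeeze": 10
}}

```text
time_s: 1.15
tcp_pos: [0.5215, 0.2315, 0.2232]
eef_rot: [180.0, -0.3, -114.1]
contact_force: [0.1, 0.6, 0.1]
gripper_width: 0.0133
```

```bash
python3 - <<'E'
from h import *
p,R=sweep_pose(1.10,.097,.045,.20,0); goto(p,R)
E
```

```text
t 1.15 tcp [0.5215 0.2315 0.2232] rpy [ 180.    -0.3 -114.1] plate mm [-142.2  232.2  223.2] F [0.1 0.6 0.1] w 0.013 J [ 44.  11. -13.   0. -66.  22.]
shift mm [ 160.7 -249.2   24.1] rotvec [-0.001 -0.005  0.47 ]
```

>>> {"op": "step_arm", "data": {
  "deltas": [
    [0,0,0,24,-37,0,-1],
    [0,0,0,24,-37,0,-1],
    [0,0,0,24,-37,0,-1],
    [0,0,0,24,-37,0,-1],
    [0,0,0,24,-37,0,-1],
    [0,0,0,24,-37,0,-1],
    [0,0,0.12,5,-10,0,-1],
    [0,0,0.12,0,0,0,-1],
    [0,0,0.12,0,0,0,-1],
    [0,0,0.11,0,0,0,-1]
  ]
}}

```text
time_s: 2.15
tcp_pos: [0.6784, -0.0176, 0.2196]
eef_rot: [180.0, -0.6, -142.3]
contact_force: [-0.7, 0.5, -0.4]
gripper_width: 0.0005
```

```bash
python3 - <<'E'
from h import *
import cv2
p,R=sweep_pose(1.10,.097,.045,.1,.26); goto(p,R)
i=r.camera_info("wrist"); im=r.capture("wrist"); cv2.imwrite("pics/w1.png",im[...,::-1])
cv2.imwrite("pics/s1.png",r.capture("side")[...,::-1])
E
```

```text
t 2.15 tcp [ 0.6784 -0.0176  0.2196] rpy [ 180.    -0.6 -142.3] plate mm [102.4  68.5 219.6] F [-0.7  0.5 -0.4] w 0.0 J [ 15.  21.   1.   0. -70.  23.]
shift mm [ -5.7  -2.7 119.6] rotvec [ 0.26  -0.013 -0.022]
```

View pics/w1.png

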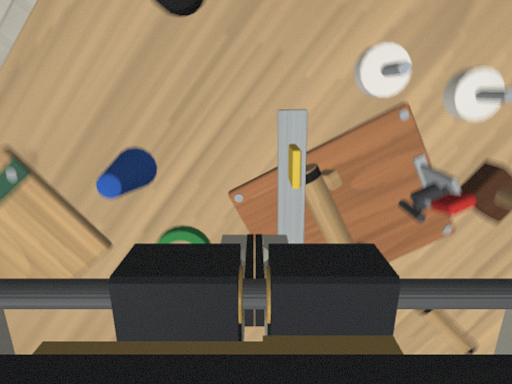

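View pics/s1.png

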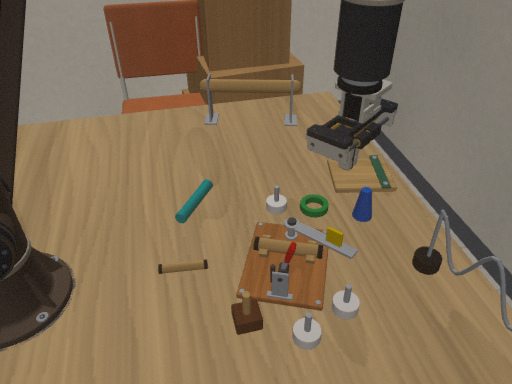

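The wrist view shows the strap with its tab top at (294,152) and tab centre at about (295,167). The fingers are shut and the gripper stands on the open side of the tab. I'll check the tab position, then go down.

```bash
python3 - <<'E'
from h import *
for u,v,z in [(291,146,.087),(291,187,.087),(299,188,.087),(298,148,.087),(278,110,.051),(307,110,.051),(277,235,.051),(306,235,.051)]:
    X=onz("wrist",u,v,z); d=plate(X)-[0,.075,0]; print(u,v,X.round(4),"th",np.arctan2(d[0],-d[1]).round(3),"rho",np.hypot(d[0],d[1]).round(4))
E
```

```text
291 146 [ 0.6722 -0.0644  0.087 ] th 1.15 rho 0.1269
291 187 [ 0.6485 -0.036   0.087 ] th 1.165 rho 0.0899
299 188 [ 0.6423 -0.0397  0.087 ] th 1.084 rho 0.0887
298 148 [ 0.6663 -0.0668  0.087 ] th 1.102 rho 0.1248
278 110 [ 0.6965 -0.0811  0.051 ] th 1.195 rho 0.1556
307 110 [ 0.6749 -0.0979  0.051 ] th 1.019 rho 0.1549
277 235 [0.6163 0.0191 0.051 ] th 1.627 rho 0.0308
306 235 [5.92e-01 4.00e-04 5.10e-02] th 0.571 rho 0.03
```

>>> {"op": "step_arm", "data": {
  "deltas": [
    [0.13,0,0,0,0,15,-1],
    [0.13,0,0,0,0,15,-1],
    [0,0,0,-2,0,20,-1],
    [0,0,-0.01,0,0,20,-1],
    [0,0,0,0,0,0,-1]
  ]
}}

```text
time_s: 2.75
tcp_pos: [0.6855, -0.026, 0.1483]
eef_rot: [-164.7, -1.1, -140.3]
contact_force: [-0.3, -0.6, -0.1]
gripper_width: 0.0005
```

```bash
python3 - <<'E'
from h import *
p,R=sweep_pose(1.10,.095,.045,.064,.26); goto(p,R)
E
```

```text
t 2.75 tcp [ 0.6855 -0.026   0.1483] rpy [-164.7   -1.1 -140.3] plate mm [112.3  63.7 148.3] F [-0.3 -0.6 -0.1] w 0.0 J [ 22.  20. -20.  20. -47.   5.]
shift mm [-5.8 32.1 78.5] rotvec [-0.008 -0.015  0.016]
```

>>> {"op": "step_arm", "data": {
  "deltas": [
    [0,0,0,-1,6,16,-1],
    [0,-0.01,0.01,-1,6,16,-1],
    [0,0,0,-1,7,16,-1],
    [0,0,0,-1,7,16,-1],
    [0,0,0,-1,6,14,-1],
    [0,0,0,0,0,0,-1]
  ]
}}

```text
time_s: 3.35
tcp_pos: [0.6872, -0.0134, 0.0695]
eef_rot: [-164.4, -0.1, -139.9]
contact_force: [-0.9, -0.3, 0.7]
gripper_width: 0.0004
```

```bash
python3 - <<'E'
from h import *
import cv2
p,R=sweep_pose(1.11,.097,.045,.064,.26); goto(p,R)
im=np.hstack([cv2.resize(r.capture("side")[120:312,230:430],None,fx=2,fy=2,interpolation=3),cv2.resize(r.capture("scene")[130:322,100:300],None,fx=2,fy=2,interpolation=3)])
cv2.imwrite("pics/s2.png",im[...,::-1])
E
```

```text
t 3.35 tcp [ 0.6872 -0.0134  0.0695] rpy [-1.644e+02 -1.000e-01 -1.399e+02] plate mm [108.8  75.9  69.5] F [-0.9 -0.3  0.7] w 0.0 J [ 22.  24. -27.  26. -36.  -3.]
shift mm [4.2 1.5 5.3] rotvec [-0.012  0.001  0.008]
```

View pics/s2.png

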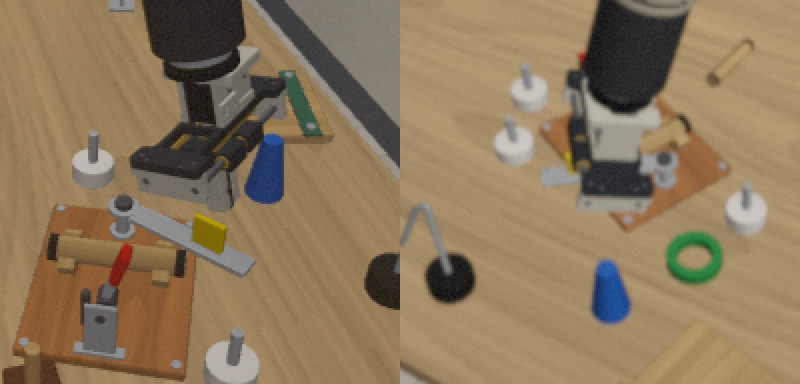

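Finger is at side-crop (222,190), beyond the tab at (210,233), and clear of the cone. Next I'll approach the tab and begin the sweep.

>>> {"op": "step_arm", "data": {
  "deltas": [
    [0,0,0,7,1,3,-1],
    [0,0,0,6,0,2,-1],
    [0,0,0,6,0,1,-1],
    [0,0,0,5,0,0,-1],
    [0,0.018,0.068,7,-1,0.5,-1],
    [0,0.018,0.068,7,-1.5,0.5,-1]
  ]
}}

```text
time_s: 4.05
tcp_pos: [0.6616, -0.0412, 0.0694]
eef_rot: [-164.3, 0.6, -148.1]
contact_force: [-0.0, 1.9, -0.7]
gripper_width: 0.0005
```

```bash
python3 - <<'E'
from h import *
import cv2
s,R=status(); 
for th in(1.1,1.0,.95):
  p,R=sweep_pose(th,.097,.026,.064,.26); goto(p,R)
im=np.hstack([cv2.resize(r.capture("side")[150:342,210:410],None,fx=2,fy=2,interpolation=3),cv2.resize(r.capture("scene")[130:322,100:300],None,fx=2,fy=2,interpolation=3)])
cv2.imwrite("pics/s3.png",im[...,::-1])
E
```

```text
t 4.05 tcp [ 0.6616 -0.0412  0.0694] rpy [-164.3    0.6 -148.1] plate mm [96.6 40.1 69.4] F [-0.   1.9 -0.7] w 0.0 J [ 21.  23. -30.  27. -36. -10.]
t 4.05 tcp [ 0.6616 -0.0412  0.0694] rpy [-164.3    0.6 -148.1] plate mm [96.6 40.1 69.4] F [-0.   1.9 -0.7] w 0.0 J [ 21.  23. -30.  27. -36. -10.]
shift mm [-12.5   7.8   3.6] rotvec [-0.015 -0.022 -0.123]
t 4.05 tcp [ 0.6616 -0.0412  0.0694] rpy [-164.3    0.6 -148.1] plate mm [96.6 40.1 69.4] F [-0.   1.9 -0.7] w 0.0 J [ 21.  23. -30.  27. -36. -10.]
shift mm [-3.   4.6  4.4] rotvec [-0.015  0.004 -0.026]
t 4.05 tcp [ 0.6616 -0.0412  0.0694] rpy [-164.3    0.6 -148.1] plate mm [96.6 40.1 69.4] F [-0.   1.9 -0.7] w 0.0 J [ 21.  23. -30.  27. -36. -10.]
shift mm [1.8 3.4 4.7] rotvec [-0.015  0.017  0.022]
```

View pics/s3.png

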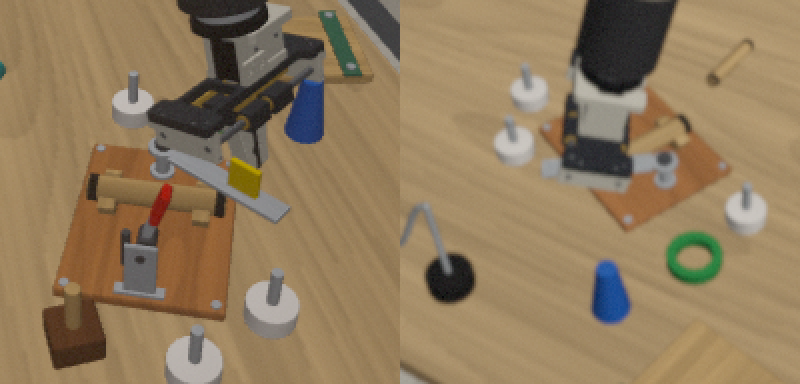

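>>> {"op": "step_arm", "data": {
  "deltas": [
    [0,0.01,0.05,7,0,2,-1],
    [0,0.015,0.06,7,-1,2,-1],
    [0,0.018,0.068,7,-1,2,-1],
    [0,0.018,0.068,7,-1,1,-1]
  ]
}}

```text
time_s: 4.55
tcp_pos: [0.6421, -0.0572, 0.0658]
eef_rot: [-164.5, 1.5, -162.3]
contact_force: [1.7, -0.1, 1.6]
gripper_width: 0.0007
```

```bash
python3 - <<'E'
from h import *
import cv2
for th in(.8,.7):
  p,R=sweep_pose(th,.097,.02,.064,.26); goto(p,R)
im=np.hstack([cv2.resize(r.capture("side")[150:342,210:410],None,fx=2,fy=2,interpolation=3),cv2.resize(r.capture("scene")[130:322,100:300],None,fx=2,fy=2,interpolation=3)])
cv2.imwrite("pics/s4.png",im[...,::-1])
E
```

```text
t 4.55 tcp [ 0.6421 -0.0572  0.0658] rpy [-164.5    1.5 -162.3] plate mm [85.3 17.5 65.8] F [ 1.7 -0.1  1.6] w 0.001 J [ 20.  23. -30.  25. -39. -23.]
shift mm [-1.4  4.7  0.6] rotvec [-0.012  0.006 -0.076]
t 4.55 tcp [ 0.6421 -0.0572  0.0658] rpy [-164.5    1.5 -162.3] plate mm [85.3 17.5 65.8] F [ 1.7 -0.1  1.6] w 0.001 J [ 20.  23. -30.  25. -39. -23.]
shift mm [8.2 2.5 1. ] rotvec [-0.011  0.032  0.02 ]
```

View pics/s4.png

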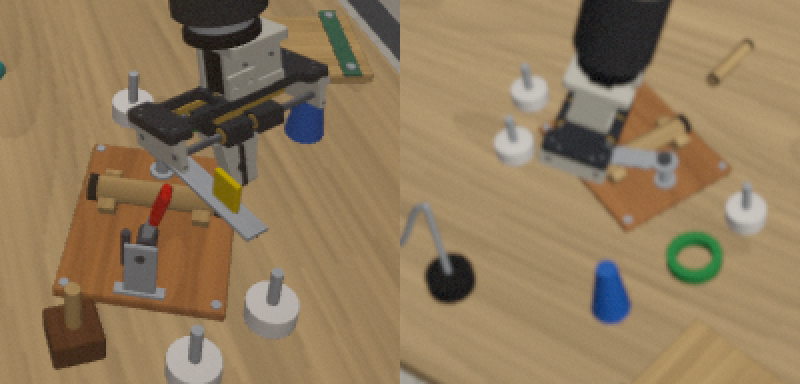

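The strap now follows the finger; its tab has moved to side-crop (228,190). I'll continue the sweep.

>>> {"op": "step_arm", "data": {
  "deltas": [
    [0,0.01,0.05,7,1,1,-1],
    [0,0.015,0.06,7,0,1,-1],
    [0,0.015,0.06,7,0,1,-1],
    [0,0.018,0.065,7,-1,1,-1],
    [0,0.018,0.065,7,-1,1,-1]
  ]
}}

```text
time_s: 5.15
tcp_pos: [0.6113, -0.0654, 0.0623]
eef_rot: [-165.1, 2.1, -179.3]
contact_force: [3.2, -0.0, 1.9]
gripper_width: 0.0006
```

```bash
python3 - <<'E'
from h import *
import cv2
for th in(.5,.4):
  p,R=sweep_pose(th,.097,.02,.064,.26); goto(p,R)
im=np.hstack([cv2.resize(r.capture("side")[150:342,210:410],None,fx=2,fy=2,interpolation=3),cv2.resize(r.capture("scene")[130:322,100:300],None,fx=2,fy=2,interpolation=3)])
cv2.imwrite("pics/s5.png",im[...,::-1])
E
```

```text
t 5.15 tcp [ 0.6113 -0.0654  0.0623] rpy [-165.1    2.1 -179.3] plate mm [60.6 -2.5 62.3] F [ 3.2 -0.   1.9] w 0.001 J [ 20.  23. -30.  22. -43. -37.]
shift mm [-4.  -0.1 -1.6] rotvec [-0.002  0.017 -0.076]
t 5.15 tcp [ 0.6113 -0.0654  0.0623] rpy [-165.1    2.1 -179.3] plate mm [60.6 -2.5 62.3] F [ 3.2 -0.   1.9] w 0.001 J [ 20.  23. -30.  22. -43. -37.]
shift mm [ 5.6 -2.3 -1.3] rotvec [0.    0.043 0.02 ]
```

View pics/s5.png

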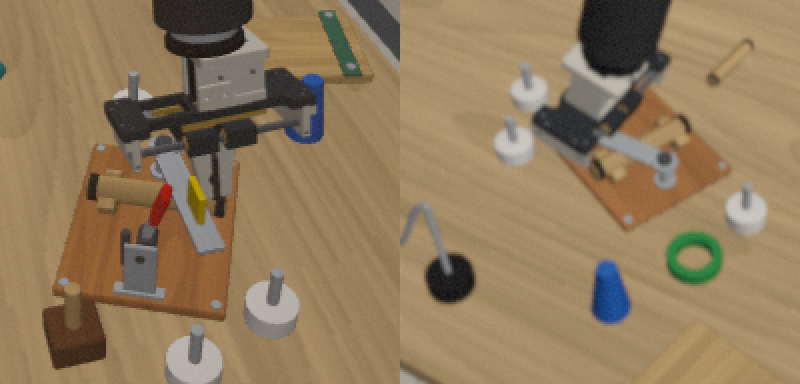

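>>> {"op": "step_arm", "data": {
  "deltas": [
    [0,0.01,0.05,7,0,-1,-1],
    [0,0.015,0.06,7,-1,0,-1],
    [0,0.015,0.06,7,-1,0,-1],
    [0,0.018,0.065,7,-1,0,-1]
  ]
}}

```text
time_s: 5.65
tcp_pos: [0.5841, -0.0658, 0.0627]
eef_rot: [-165.7, 2.2, 167.5]
contact_force: [1.2, -0.5, -0.5]
gripper_width: 0.0008
```

```bash
python3 - <<'E'
from h import *
import cv2
for th in(.2,0):
  p,R=sweep_pose(th,.097,.02,.064,.26); goto(p,R)
im=np.hstack([cv2.resize(r.capture("side")[150:342,210:410],None,fx=2,fy=2,interpolation=3),cv2.resize(r.capture("scene")[130:322,100:300],None,fx=2,fy=2,interpolation=3)])
cv2.imwrite("pics/s6.png",im[...,::-1])
E
```

```text
t 5.65 tcp [ 0.5841 -0.0658  0.0627] rpy [-165.7    2.2  167.5] plate mm [ 35.9 -13.9  62.7] F [ 1.2 -0.5 -0.5] w 0.001 J [ 21.  22. -30.  19. -46. -47.]
shift mm [-2.6 -3.  -0.5] rotvec [ 0.01   0.038 -0.01 ]
t 5.65 tcp [ 0.5841 -0.0658  0.0627] rpy [-165.7    2.2  167.5] plate mm [ 35.9 -13.9  62.7] F [ 1.2 -0.5 -0.5] w 0.001 J [ 21.  22. -30.  19. -46. -47.]
shift mm [17.1 -5.1 -0.7] rotvec [0.014 0.088 0.184]
```

View pics/s6.png

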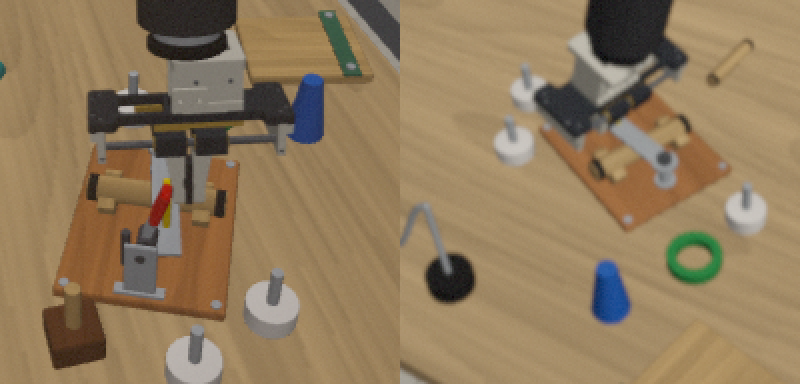

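>>> {"op": "step_arm", "data": {
  "deltas": [
    [0,0.02,0.05,6,-1.5,0,-1],
    [0,0.02,0.05,6,-1.5,0,-1],
    [0,0.02,0.05,5,-1,0,-1]
  ]
}}

```text
time_s: 6.05
tcp_pos: [0.5687, -0.0646, 0.0635]
eef_rot: [-166.1, 1.1, 158.3]
contact_force: [22.0, -21.3, -16.0]
gripper_width: 0.0003
```

```bash
python3 - <<'E'
from h import *
p,R=sweep_pose(0,.097,.02,.064,.26); goto(p,R)
E
```

```text
t 6.05 tcp [ 0.5687 -0.0646  0.0635] rpy [-166.1    1.1  158.3] plate mm [ 21.3 -19.1  63.5] F [ 22.  -21.3 -16. ] w 0.0 J [ 20.  23. -27.  15. -50. -53.]
shift mm [ 1.4 -2.9  0.2] rotvec [0.017 0.029 0.034]
```

```bash
python3 - <<'E'
from h import *
import cv2
im=np.hstack([cv2.resize(r.capture("side")[190:322,230:370],None,fx=2.8,fy=2.8,interpolation=3),cv2.resize(r.capture("scene")[150:282,150:290],None,fx=2.8,fy=2.8,interpolation=3)])
cv2.imwrite("pics/s7.png",im[...,::-1]); status()
E
```

```text
t 6.15 tcp [ 0.5691 -0.0648  0.0635] rpy [-166.1    1.1  158.3] plate mm [ 21.8 -19.1  63.5] F [ 8.3 -4.5 -3.4] w 0.001 J [ 20.  23. -27.  15. -50. -53.]
```

View pics/s7.png

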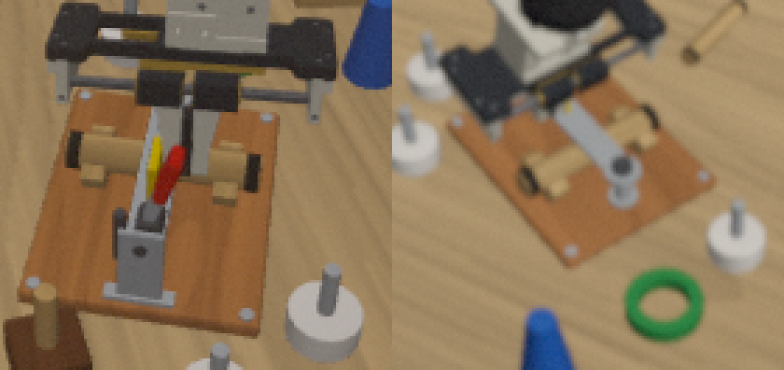

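The strap lies across the roller and the force rose suddenly, so it is probably at its stop. One more gentle push will confirm, then I'll back off sideways, lift, and look.

>>> {"op": "step_arm", "data": {
  "deltas": [
    [0,0,0,3,0,0,-1],
    [0,0,0,2,0,0,-1]
  ]
}}

```text
time_s: 6.35
tcp_pos: [0.5692, -0.0644, 0.0639]
eef_rot: [-166.2, 1.5, 158.3]
contact_force: [11.5, -11.6, -8.8]
gripper_width: 0.0004
```

>>> {"op": "step_arm", "data": {
  "deltas": [
    [0,0,0,-8,1,0,-1],
    [0,0,0,-12,1,-2,-1],
    [0,0,0,-5,0,-25,-1],
    [0,0,0,0,0,-30,-1],
    [-0.13,0,0,0,0,-30,-1],
    [-0.12,0,0,0,0,-10,-1]
  ]
}}

```text
time_s: 6.95
tcp_pos: [0.6, -0.0495, 0.1573]
eef_rot: [179.7, 0.8, 158.4]
contact_force: [-0.3, -0.9, -0.5]
gripper_width: 0.0003
```

```bash
python3 - <<'E'
from h import *
import cv2
status(); cv2.imwrite("pics/w8.png",r.capture("wrist")[...,::-1])
im=np.hstack([cv2.resize(r.capture("side")[190:322,230:370],None,fx=2.8,fy=2.8,interpolation=3),cv2.resize(r.capture("scene")[150:282,150:290],None,fx=2.8,fy=2.8,interpolation=3)])
cv2.imwrite("pics/s8.png",im[...,::-1])
E
```

```text
t 6.95 tcp [ 0.6    -0.0495  0.1573] rpy [179.7   0.8 158.4] plate mm [ 43.7   7.4 157.3] F [-0.3 -0.9 -0.5] w 0.0 J [ 14.  16. -15.   0. -58. -36.]
```

View pics/w8.png

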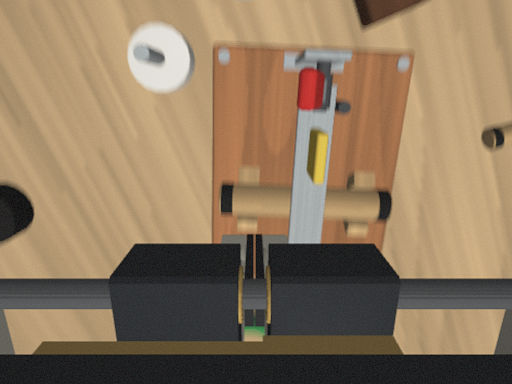

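View pics/s8.png

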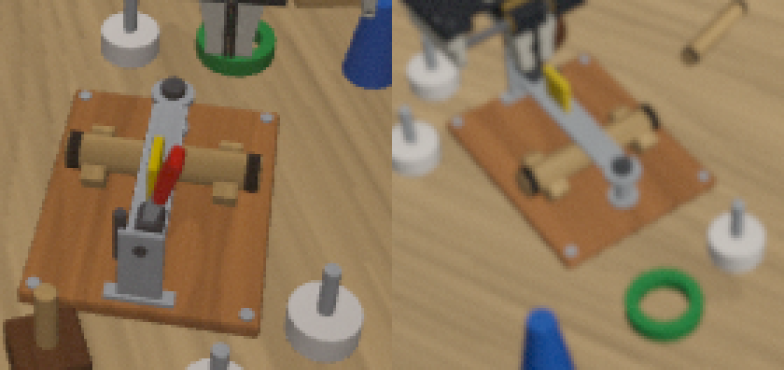

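```bash
python3 - <<'E'
from h import *
im=r.capture("wrist").astype(int); g=im.sum(2)
# strap grey mask: low saturation along rows
sat=im.max(2)-im.min(2)
P=[]
for v in range(112,240,6):
    m=[u for u in range(280,345) if sat[v,u]<40 and g[v,u]>280]
    if m:
        a,b=onz("wrist",min(m),v,.051),onz("wrist",max(m)+1,v,.051)
        print(v,min(m),max(m),(plate(a)*1e3).round(1)[:2],(plate(b)*1e3).round(1)[:2])
print("lever tip red", [ (plate(onz("wrist",u,v,.131))*1e3).round(1) for u,v in((300,88),(311,69),(311,108))])
# goal: behind the lever at plate x=-30,y=-76
p=world([-.035,-.078,.2]); goto(p,Ro.from_euler("xyz",[180,0,-114],degrees=True))
E
```

```text
112 325 333 [ -7.1 -62.2] [-13.9 -62.4]
118 296 332 [ 14.3 -56.9] [-13.6 -58. ]
124 296 331 [ 14.  -52.5] [-13.3 -53.5]
130 295 331 [ 14.4 -47.9] [-13.8 -49. ]
136 295 330 [ 14.1 -43.4] [-13.5 -44.5]
142 294 330 [ 14.5 -38.8] [-14.  -39.9]
148 294 329 [ 14.2 -34.1] [-13.7 -35.2]
154 294 328 [ 13.8 -29.4] [-13.4 -30.5]
160 293 328 [ 14.3 -24.6] [-13.9 -25.8]
166 293 327 [ 13.9 -19.8] [-13.6 -20.9]
172 292 326 [ 14.4 -15. ] [-13.3 -16.1]
178 292 326 [ 14.  -10.1] [-13.8 -11.2]
184 291 325 [14.5 -5.1] [-13.5  -6.2]
190 291 330 [14.1 -0. ] [-18.   -1.3]
196 290 324 [14.6  5.1] [-13.7   3.9]
202 290 323 [14.2 10.2] [-13.4   9.1]
208 290 323 [13.9 15.4] [-13.9  14.2]
214 289 322 [14.3 20.6] [-13.6  19.5]
220 289 322 [14.  25.9] [-14.2  24.8]
226 288 321 [14.4 31.3] [-13.9  30.2]
232 288 320 [14.1 36.8] [-13.5  35.6]
238 280 320 [20.4 42.5] [-14.1  41.1]
lever tip red [array([ 22.6, -78.1, 131. ]), array([ 17.8, -87.4, 131. ]), array([ 16.1, -68.4, 131. ])]
t 7.15 tcp [ 0.5976 -0.0521  0.1547] rpy [-179.9    0.6  158.1] plate mm [ 42.6   4.1 154.7] F [ 0.2 -0.1  0.3] w 0.0 J [ 14.  16. -15.   0. -58. -36.]
shift mm [ 80.1 -79.2 -46.1] rotvec [-0.009  0.008 -1.534]
```

Strap edges are at plate x = ±14 mm all along, so the strap angle is 0.00 rad and it sits at its stop. The lever hasn't moved. Now I'll raise the tool, turn it, and go round behind the lever.

>>> {"op": "step_arm", "data": {
  "deltas": [
    [0,0,-0.1,0,0,-20,-1],
    [0,0,-0.14,0,0,-20,-1],
    [0,0,-0.14,0,0,-10,-1],
    [0,0,-0.14,0,0,0,-1],
    [0,0,-0.14,0,0,0,-1],
    [0,0,-0.14,0,0,0,-1],
    [0,0,-0.14,0,0,0,-1],
    [0,0,-0.14,0,0,0,-1],
    [0,0,-0.14,0,0,0,-1],
    [0,0,-0.14,0,0,0,-1]
  ]
}}

```text
time_s: 8.15
tcp_pos: [0.5914, -0.0498, 0.191]
eef_rot: [179.4, -2.2, -120.7]
contact_force: [0.3, 0.4, 0.9]
gripper_width: 0.0003
```

```bash
python3 - <<'E'
from h import *
p=world([-.035,-.078,.2]); goto(p,Ro.from_euler("xyz",[180,0,-114],degrees=True))
E
```

```text
t 8.15 tcp [ 0.5914 -0.0498  0.191 ] rpy [ 179.4   -2.2 -120.7] plate mm [ 36.    3.6 191. ] F [0.3 0.4 0.9] w 0.0 J [ 15.  15. -12.   1. -65.  44.]
shift mm [89.6 61.2 -4.9] rotvec [ 0.013 -0.038 -0.116]
```

>>> {"op": "step_arm", "data": {
  "deltas": [
    [0,-0.03,-0.11,0,0,-5,-1],
    [0.01,-0.01,0,20,17,-2,-1],
    [0,0,0,20,17,0,-1],
    [0,0,0,20,17,0,-1],
    [0,0,0,20,17,0,-1],
    [0,0,0,0,0,0,-1]
  ]
}}

```text
time_s: 8.75
tcp_pos: [0.4905, -0.0951, 0.1892]
eef_rot: [178.7, -1.1, -113.4]
contact_force: [0.9, 0.6, 0.3]
gripper_width: 0.0004
```

```bash
python3 - <<'E'
from h import *
import cv2
p=world([-.025,-.079,.108]); goto(p,Ro.from_euler("xyz",[180,0,-114],degrees=True))
E
```

```text
t 8.75 tcp [ 0.4905 -0.0951  0.1892] rpy [ 178.7   -1.1 -113.4] plate mm [-37.7 -78.7 189.2] F [0.9 0.6 0.3] w 0.0 J [ 12.   7. -23.   0. -62.  55.]
shift mm [ -1.2 -14.5  80.9] rotvec [ 0.022 -0.02   0.01 ]
```

>>> {"op": "step_arm", "data": {
  "deltas": [
    [0.01,-0.01,0,0,0,22,-1],
    [0.01,-0.01,0,0,0,22,-1],
    [0,0,0,0,0,22,-1],
    [0,0,0,0,0,16,-1],
    [0,0,0,0,0,0,-1]
  ]
}}

```text
time_s: 9.25
tcp_pos: [0.4891, -0.0943, 0.101]
eef_rot: [179.5, -0.6, -113.2]
contact_force: [-0.7, -0.3, 0.2]
gripper_width: 0.0005
```

```bash
python3 - <<'E'
from h import *
import cv2
p=world([-.005,-.078,.108]); goto(p,Ro.from_euler("xyz",[180,0,-114],degrees=True))
im=np.hstack([cv2.resize(r.capture("side")[170:322,230:370],None,fx=2.8,fy=2.8,interpolation=3),cv2.resize(r.capture("scene")[110:262,130:270],None,fx=2.8,fy=2.8,interpolation=3)])
cv2.imwrite("pics/s9.png",im[...,::-1])
E
```

```text
t 9.25 tcp [ 0.4891 -0.0943  0.101 ] rpy [ 179.5   -0.6 -113.2] plate mm [-39.3 -78.6 101. ] F [-0.7 -0.3  0.2] w 0.001 J [ 12.  11. -31.   0. -49.  55.]
shift mm [ -0.1 -34.3  -7.3] rotvec [ 0.008 -0.01   0.014]
```

View pics/s9.png

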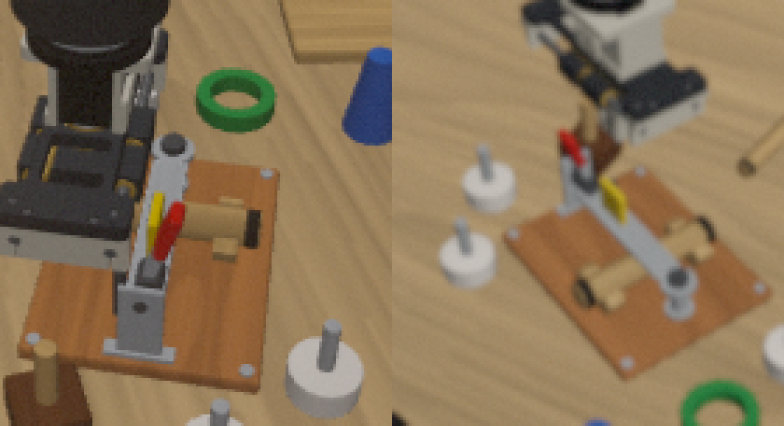

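>>> {"op": "step_arm", "data": {
  "deltas": [
    [0,0,0,0,-10,-5,-1],
    [0,0,0,0,-10,-4,-1],
    [0,0,0,0,-8,-2,-1],
    [0,0,0,0,-6,0,-1],
    [0,0,0,0,-6,0,-1],
    [0,0,0,0,-6,0,-1]
  ]
}}

```text
time_s: 9.95
tcp_pos: [0.5373, -0.1131, 0.1175]
eef_rot: [179.8, -0.5, -113.2]
contact_force: [-3.5, 1.5, -0.6]
gripper_width: 0.0005
```

```bash
python3 - <<'E'
from h import *
import cv2
status()
im=np.hstack([cv2.resize(r.capture("side")[170:322,230:370],None,fx=2.8,fy=2.8,interpolation=3),cv2.resize(r.capture("scene")[110:262,130:270],None,fx=2.8,fy=2.8,interpolation=3)])
cv2.imwrite("pics/s10.png",im[...,::-1])
E
```

```text
t 9.95 tcp [ 0.5373 -0.1131  0.1175] rpy [ 179.8   -0.5 -113.2] plate mm [ 12.3 -76.2 117.5] F [-3.5  1.5 -0.6] w 0.001 J [  9.  15. -24.   0. -52.  58.]
```

View pics/s10.png

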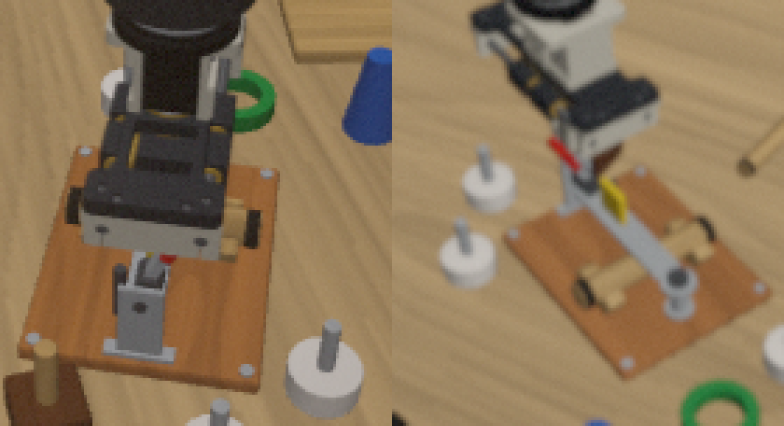

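>>> {"op": "step_arm", "data": {
  "deltas": [
    [0,0,0,0,-6,3,-1],
    [0,0,0,0,-6,4,-1],
    [0,0,0,0,-5.5,4.5,-1],
    [0,0,0,0,-5,5,-1],
    [0,0,0,0,-4,6,-1]
  ]
}}

```text
time_s: 10.55
tcp_pos: [0.5634, -0.1248, 0.094]
eef_rot: [179.8, -0.5, -113.1]
contact_force: [-2.7, 0.8, 2.7]
gripper_width: 0.0002
```

```bash
python3 - <<'E'
from h import *
import cv2
status()
im=np.hstack([cv2.resize(r.capture("side")[170:322,230:370],None,fx=2.8,fy=2.8,interpolation=3),cv2.resize(r.capture("scene")[110:262,130:270],None,fx=2.8,fy=2.8,interpolation=3)])
cv2.imwrite("pics/s11.png",im[...,::-1])
E
```

```text
t 10.55 tcp [ 0.5634 -0.1248  0.094 ] rpy [ 179.8   -0.5 -113.1] plate mm [ 40.9 -76.2  94. ] F [-2.7  0.8  2.7] w 0.0 J [  7.  18. -22.   0. -50.  59.]
```

View pics/s11.png

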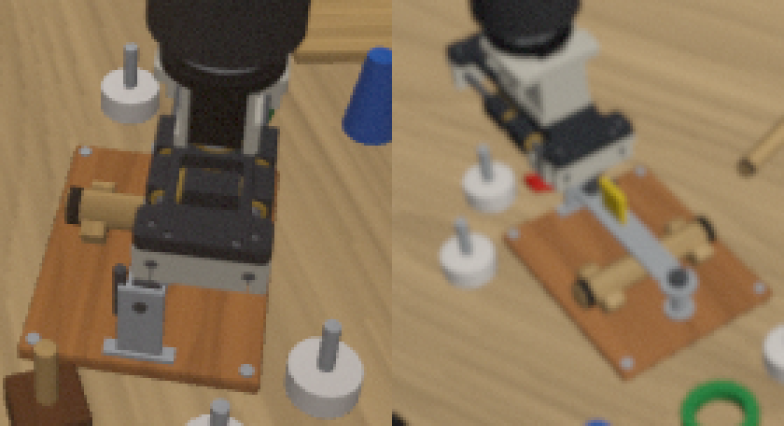

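>>> {"op": "step_arm", "data": {
  "deltas": [
    [0,0,0,0,-3,6,-1],
    [0,0,0,0,-2,6,-1],
    [0,0,0,0,-1,6,-1],
    [0,0,0,0,0,5,-1]
  ]
}}

```text
time_s: 11.05
tcp_pos: [0.571, -0.1281, 0.0715]
eef_rot: [-180.0, -0.5, -113.1]
contact_force: [-19.1, 9.5, 54.6]
gripper_width: 0.0007
```

```bash
python3 - <<'E'
from h import *
status()
E
```

```text
t 11.05 tcp [ 0.571  -0.1281  0.0715] rpy [-180.    -0.5 -113.1] plate mm [ 49.2 -76.1  71.5] F [-19.1   9.5  54.6] w 0.001 J [  7.  21. -22.   1. -48.  60.]
```

58 N at z = 0.0715 means the lever is on its stop. Now I'll lift off and look.

>>> {"op": "step_arm", "data": {
  "deltas": [
    [0,0,0,0,0,-10,-1],
    [0,0,0,0,0,-25,-1],
    [0,0,0,0,0,-30,-1],
    [0,0,0,0,10,-30,-1],
    [0,0,0,0,25,-20,-1],
    [0,0,0,0,35,0,-1],
    [0,0,0,0,35,0,-1],
    [0,0,0,0,20,0,-1]
  ]
}}

```text
time_s: 11.85
tcp_pos: [0.4584, -0.0772, 0.1881]
eef_rot: [-179.6, -0.3, -113.1]
contact_force: [-0.0, 0.5, -0.3]
gripper_width: 0.0008
```

```bash
python3 - <<'E'
from h import *
import cv2
status()
im=np.hstack([cv2.resize(r.capture("side")[170:352,230:370],None,fx=2.8,fy=2.8,interpolation=3),cv2.resize(r.capture("scene")[110:292,130:270],None,fx=2.8,fy=2.8,interpolation=3)])
cv2.imwrite("pics/s12.png",im[...,::-1])
cv2.imwrite("pics/w12.png",r.capture("wrist")[...,::-1])
E
```

```text
t 11.85 tcp [ 0.4584 -0.0772  0.1881] rpy [-179.6   -0.3 -113.1] plate mm [-74.3 -75.4 188.1] F [-0.   0.5 -0.3] w 0.001 J [ 15.   2. -29.   1. -59.  51.]
```

View pics/s12.png

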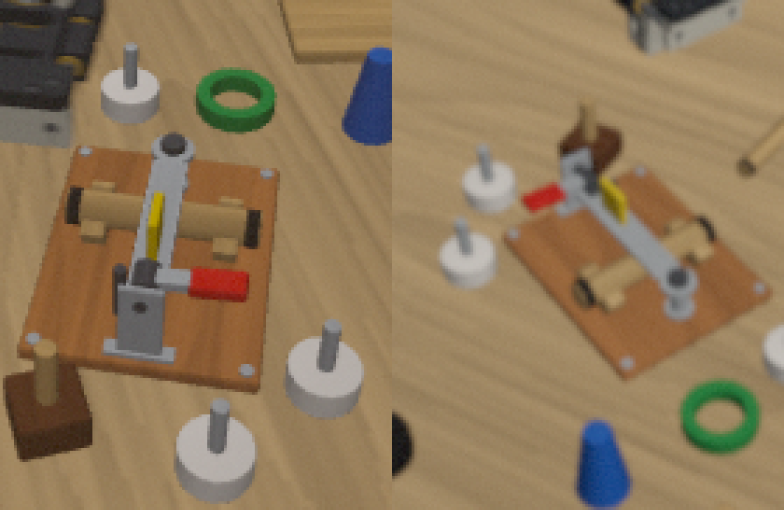

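View pics/w12.png

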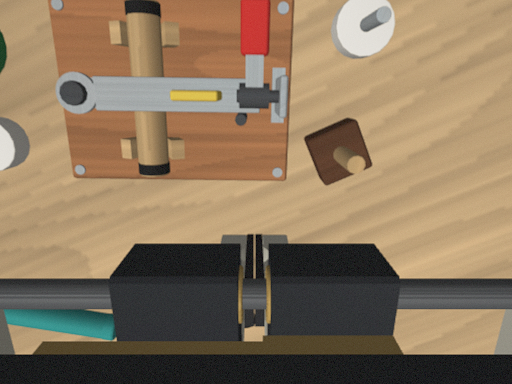

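```bash
python3 - <<'E'
from h import *
S=lambda x,y:("side",230+x/2.8,170+y/2.8)
C=lambda x,y:("scene",130+(x-392)/2.8,110+y/2.8)
X=tri(S(248,285),C(524,201)); print((plate(X)*1e3).round(1))
for th in (1.3,1.4,1.5):
    X=world([.07*np.sin(th),-.075,.064+.07*np.cos(th)]); a=proj("side",X);b=proj("scene",X)
    print(th,((a-[230,170])*2.8).round(),((b-[130,110])*2.8+[392,0]).round())
for nm,a,b,z in [("near",(131,48),None,.066),("wA",(220,405),(484,150),.066),("wB",(331,326),(461,223),.066),("cone",None,(598,428),.08),("peg",(45,348),(588,106),.08)]:
    print(nm,a and onz(*S(*a),z).round(4),b and onz(*C(*b),z).round(4))
E
```

```text
[ 69.1 -76.3  71.3]
1.3 [245. 271.] [523. 193.]
1.4 [246. 278.] [523. 199.]
1.5 [247. 285.] [523. 205.]
near [0.584  0.1417 0.066 ] None
wA [ 0.5429 -0.2214  0.066 ] [ 0.5444 -0.2149  0.066 ]
wB [ 0.6332 -0.1794  0.066 ] [ 0.6359 -0.1731  0.066 ]
cone None [0.7751 0.0706 0.08  ]
peg [ 0.4451 -0.1645  0.08  ] [ 0.4518 -0.1529  0.08  ]
```

```bash
python3 - <<'E'
from plant import r
print(r.close_job())
E
```

```text
the job is handed in; nothing more can be done
None
```

The roller is locked. With the outside of the shut fingers I pushed the strap by its yellow tab over the roller to its stop, then pushed the red lever down. The job was handed in at about 12 s with the tool lifted clear.

Last checks:
- **Strap:** after the push its edges measured ±14 mm about the plate's centre line, so its angle is 0.00 rad, and the force had jumped to about 34 N against the stop. In the final pictures it still lies across the roller.
- **Lever:** the finger stopped hard at 58 N with its tip at 71.5 mm, about where a lever on its stop should be. A two-view fix put the lever tip at plate x = 69 mm, 71 mm above the table. That reads as about 1.47 rad, against 1.5 for fully down. The side view alone reads 1.5, while the scene view alone reads about 1.43. I take the difference as image error, because the hard stop and the tip height fit fully down.
- **Loose things:** the roller still lies in its rests. The weights, cone and peg block, each re-measured in at least one view, are within about 2–5 mm of where they began, which is within my pixel-reading error. I judged the ring and roller by eye only; both look unmoved.

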